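Clamp a cheese slab in the cutting jig

ROBOT

A 6-joint arm with a two-finger parallel gripper is mounted at the origin on a cart in front of the work surface, level with it; the furniture and walls round the work are solid. World frame = base frame: x ahead of the robot, y to its left, z up, the work surface at z = 0. Lengths are in m, angles in rad, forces in N, time in s.
With the tool pointing down it reaches from about 0.35 to 0.8 m from the base axis. Payload 7.3 kg.
Tool frame: the origin (TCP) lies between the finger pads; the fingertips stand 25 mm ahead of it and the grasp point (between the pads) lies 6 mm ahead of it (r.tip_extent is the distance from the TCP to the fingertips, in m); z points along the fingers, y is the direction in which the jaws open and shut (so a half turn about z gives the same grasp; the last joint's range is limited). The gripper opens to 85 mm and grips with 20 to 120 N. Pads are 22 mm wide; open, the fingers measure 114 mm over their backs; the gripper's body (76 mm by 85 mm) begins 54 mm behind the grasp point. The pads swing forward as they close: fully open they stand 13 mm farther back than shut.
Start: joints at [-1.354, 0.342, 1.524, -0, 1.275, -0.146], TCP at [0.186, -0.491, 0.256] pointing down, gripper open.
Joint ranges: [-2.53, 2.53], [-0.77, 2.02], [0.04, 2.7], [-1, 4.14], [0.28, 2.66], [-3.11, 3.11]. Speed limits (rad/s): [2.57, 2.57, 3.14, 3.14, 3.14, 3.14].

INTERFACE

Orientations are given as a unit quaternion [x, y, z, w].
In Python, from workcell import r, command_gripper, optics gives the robot as it stands. The module is installed in compiled form; this text tells all that it offers. Calls block until the motion is done:
- r.reach(position, orientation): joint-space move of the TCP to a pose.
- r.move_straight(position, orientation=None, speed=0.15, max_force=None): straight line of the TCP; orientation=None keeps the orientation; speed is the mean speed in m/s. With max_force (N) it stops when the force on the tool has changed by that much, and returns True; else False.
- r.movej(angles): joint-space move.
- command_gripper(opening, force=None): finger opening in m; force is the grip in N (None keeps the last); returns when the fingers have stopped.
- r.hold(seconds).
- r.solve_ik(position, orientation): joint angles nearest the present ones, or None.
- r.read_state(): the state.
- optics.get_image(name): name is "scene" or "top" or "wrist"; returns (picture, depth): 420x560x3 uint8, red, green, blue; 420x560 float32, m along the optical axis (not along the pixel's ray), 0 where there is no reading.
- optics.camera_model(name): a dict with "K" (3x3 intrinsics, pixels), "R" (3x3) and "t" (3): a world point X has camera coordinates R X + t; the wrist camera has in their place "tool_from_camera" (4x4, takes a point from camera to tool coordinates, whose origin is the TCP and whose axes are the flange's). Camera axes: x right, y down, z forward; pixel columns grow to the right and rows downward; lengths in m; the calibration is good to about 2 mm. A picture is of the moment at which its call begins: read the wrist's pose just before it. camera_model takes no time and is no camera call.
A pose or a line that the arm cannot do raises r.PlanningError and nothing moves.
- r.finish_job(): hands the job in, once; it reports no verdict.
The state is a dict: "time_s": time; "joint_positions": joint angles; "dq": joint speeds; "tau": joint torques, N m; "eef_pos": TCP position; "eef_rot": TCP orientation; "contact_force": force on the tool from outside, world axes, zero at the start; "torque": the same for the moment, N m; "grip_width": finger opening in m.
Only numpy, scipy, OpenCV 4.12 (cv2) and the standard library are available. Lean on these libraries where they do the work, as an engineer would, in place of code of your own. Each camera call takes 0.05 s, during which the arm holds its last target.

TASK

Push the pale cheese slab along the channel of the cutting jig until it sits fully home against the steel stop, then flip the red-handled toggle clamp over past upright so that it snaps shut with its pad pressing on the slab. Only push: lift nothing, and leave the other cheeses and the tongs where they are.

Things in the scene. Friction and masses are not known exactly. Their poses are not given: they have to be found in the camera images.
- jig: dark wooden cutting jig fixed on the counter, base 265 (x) by 175 (y) mm, top at z 16. Channel along its x axis, centre at y -30, between two aluminium guides 80 mm apart inside, 20 mm high, x -45 to 100, open to the robot (-x); a steel stop, 34 mm high, ends it, face at x 100. Origin under it at z 0 (mm, jig frame: x to the stop, y left, z up); yaw within 0.45
- jig_stop (a point): point on the stop's face (jig frame x 100, y -30, z 40 mm); its x axis is the jig's x
- slab: pale cheese slab, 72 (own x) x 124 (own y) x 48 (z) mm, 0.3 to 0.6 kg, in the channel on the jig's base, 40 to 80 mm back from the stop. Origin at the centre of its underside; its own y points along the channel to the stop. Home: leading end at the stop, origin at jig x 38 mm. Pushed on its near end it slides between the guides, with 4 mm play a side
- clamp_pivot (a point): pivot of the toggle clamp, to the left of the channel (jig frame x 75, y 45, z 78 mm); the pivot axis is the jig's x. Its bracket measures 56 x 44 mm on the base, cheeks up to z 95
- clamp_angle (a joint): toggle clamp, handle and pad arm in one piece. 0 = open: handle leans 0.525 rad from upright to the left (jig +y), arm up. Grows as the handle is pushed right (jig -y). 0.525 = upright = dead centre; a spring drives it away to either side: it resists with about 5 N at the handle, past 0.525 it snaps shut. Shut on the slab: about 1.05 (handle leans over the channel, arm level); end stop 1.10
- clamp_grip (a point): middle of the red grip, 75 mm from the pivot on the handle's centre line. The grip is a round bar 18 mm thick, from 43 to 105 mm from the pivot; the handle's top is about 183 mm above the counter upright; nothing stands above or to the left of it within 60 mm
- clamp_lever: the clamp's moving part: red handle, steel arm and pad, one piece; origin on the pivot, axes as the jig's when open, turning about x with the joint
- clamp_pad (a point): black rubber pad, 18 mm across, at the arm's end; point at the centre of its lower face, 72 mm along the arm from the pivot and 14 mm under it. Shut, it presses with about 5 N on top of the slab near the stop end (jig x 75, y -27 mm) if the slab is home
- tasting_cube: pale yellow cheese tasting cube, about 50 mm a side, on the counter beside the jig; origin at the centre of its underside; bystander
- grey_block: standing grey cheese block, 62x88x158 mm, on a carved wooden board at the right; origin at the centre of its underside; bystander
- goat_drum: white drum-shaped goat cheese, 98 mm across, 67 mm high, at the left; origin at the centre of its underside; bystander
- little_tomme: small brown round cheese, 86 mm across, 59 mm high, at the left; origin at the centre of its underside; bystander
- pink_cut: small cut wedge of orange-rinded cheese, 105x92x46 mm, at the right; origin at the centre of its underside; bystander
- tongs: serving tongs with black grips, 33x164x18 mm, lying at the left; origin at the centre of its underside; bystander
There are look-alikes about, which are no part of the job. Leave any turquoise look-alike of the slab alone.

How it is judged:
By the outcome, as a careful person would: the job done as asked, in the order asked, and still so for the second after the job is handed in, with the robot touching nothing.
It also fails if it takes over 48 s, if anything falls off the work surface, if the arm or the gripper's body presses on something with over 40 N, if the wrist force passes 120 N, or if a joint passes its speed limit or range.

## Working session

There is one attempt and no reset: what is moved stays moved. The work goes in short steps, each a Python script; the robot and the scene stay as the last script left them, time stands still between calls to the robot, and variables do not carry over. Pictures are saved under pics/ and viewed, and the job is handed in when it is done.

```bash
mkdir -p pics; ls
python3 - <<'E'
from workcell import r, command_gripper, optics
import cv2, numpy as np
for n in ("scene","top"):
    p,d=optics.get_image(n); cv2.imwrite(f"pics/{n}0.png",p[:,:,::-1]); np.savez(f"{n}0.npz",p=p,d=d)
    m=optics.camera_model(n); print(n,{k:np.round(v,4).tolist() for k,v in m.items()})
print(r.read_state()['time_s'], r.tip_extent)
E
```

```text
pics
scene {'K': [[481.2957, 0.0, 282.814], [0.0, 481.2957, 208.0926], [0.0, 0.0, 1.0]], 'R': [[0.6079, -0.7939, 0.0125], [-0.4462, -0.3546, -0.8217], [0.6568, 0.494, -0.5698]], 't': [-0.2812, 0.3505, 1.434]}
top {'K': [[429.8229, 0.0, 278.6575], [0.0, 429.8229, 203.051], [0.0, 0.0, 1.0]], 'R': [[-0.0145, -0.9999, -0.0003], [-0.9806, 0.0143, -0.1956], [0.1956, -0.0025, -0.9807]], 't': [0.071, 0.5274, 1.4231]}
0.1 0.025
```

View pics/scene0.png

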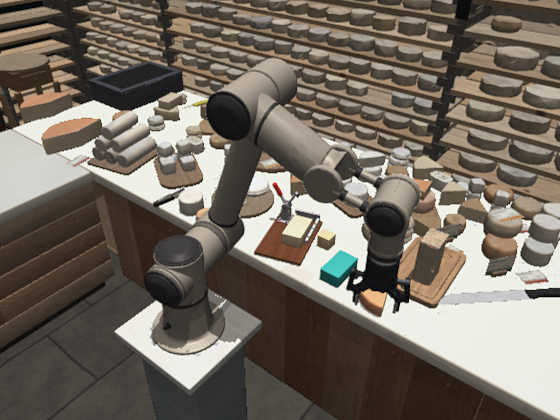

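View pics/top0.png

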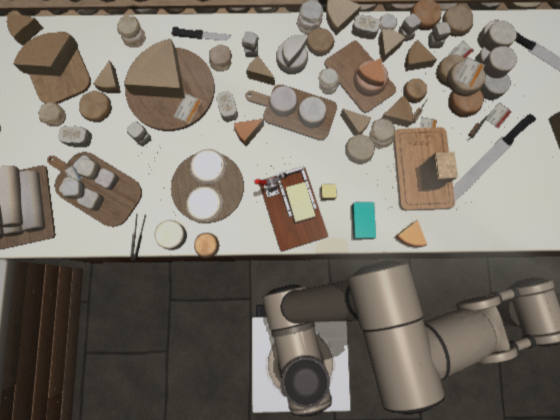

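The scene view shows the jig around (290,235). In the top view it's around (295,208), with the slab at about (300,203) and the red handle near (260,183). I'll zoom in and measure there.

```bash
cat > h.py <<'E'
import numpy as np, cv2
from workcell import r, command_gripper, optics
def world(name,u,v,z,T=None):
    m=optics.camera_model(name); K=np.array(m['K'])
    d=np.linalg.inv(K)@np.array([u,v,1.])
    if T is None:
        R=np.array(m['R']);t=np.array(m['t']); o=-R.T@t; d=R.T@d
    else: o=T[:3,3]; d=T[:3,:3]@d
    return o+d*(z-o[2])/d[2]
def proj(name,X,T=None):
    m=optics.camera_model(name); K=np.array(m['K']); X=np.atleast_2d(X)
    if T is None: c=X@np.array(m['R']).T+np.array(m['t'])
    else: c=(X-T[:3,3])@T[:3,:3]
    p=c@K.T; return p[:,:2]/p[:,2:]
def wristT(s):
    from scipy.spatial.transform import Rotation as Ro
    T=np.eye(4);T[:3,:3]=Ro.from_quat(s['eef_rot']).as_matrix();T[:3,3]=s['eef_pos']
    return T@np.array(optics.camera_model('wrist')['tool_from_camera'])
E
python3 - <<'E'
from h import *
p=np.load('top0.npz')['p']
c=p[155:260,230:370]
cv2.imwrite('pics/topcrop.png',cv2.resize(c[:,:,::-1],None,fx=5,fy=5,interpolation=cv2.INTER_CUBIC))
hsv=cv2.cvtColor(p,cv2.COLOR_RGB2HSV)
for (u,v) in [(280,232),(315,230),(300,205),(345,215),(270,212)]: print((u,v),p[v,u],hsv[v,u])
E
```

```text
(280, 232) [116  71  51] [  9 143 116]
(315, 230) [121  81  62] [ 10 124 121]
(300, 205) [201 201 168] [ 30  42 201]
(345, 215) [201 202 192] [ 33  13 202]
(270, 212) [110  70  50] [ 10 139 110]
```

View pics/topcrop.png

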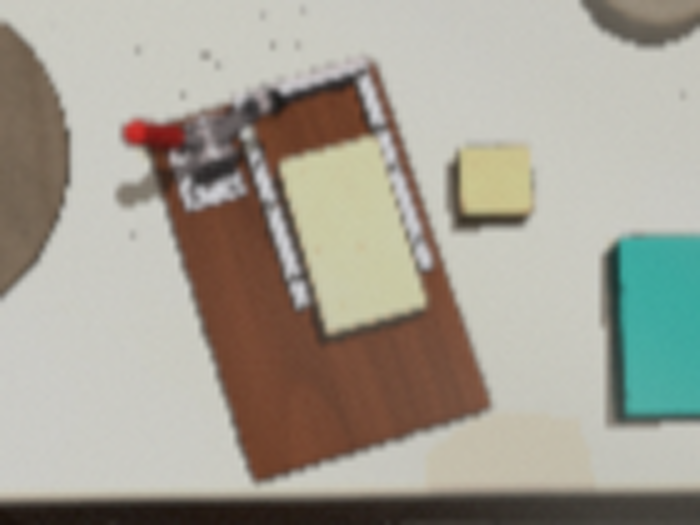

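Run:
```python
from h import *
f=lambda a,b,z:world('top',230+(a+.5)/5-.5,155+(b+.5)/5-.5,z)
NL,NR,FR=f(257,481,.016),f(490,408,.016),f(375,58,.016)
print(NL,NR,FR,np.linalg.norm(NL-NR),np.linalg.norm(FR-NR))
x=(FR-NR);y=(NL-NR);print('yaw',np.arctan2(x[1],x[0]),np.arctan2(-y[0],y[1]))
print('centre',(FR+NL)/2)
S=[f(a,b,.064) for a,b in [(280,160),(378,136),(427,305),(325,338)]]
print(np.array(S).mean(0),np.linalg.norm(S[0]-S[1]),np.linalg.norm(S[1]-S[2]))
print('grip tip',f(133,132,.16))
print(f(305,303,.036),f(428,268,.036),f(450,180,.05))
print(np.round(optics.camera_model('wrist')['tool_from_camera'],4))
```

```text
[0.36788028 0.05758512 0.016     ] [ 0.41598919 -0.10461901  0.016     ] [ 0.66866433 -0.0315637   0.016     ] 0.16918820506531837 0.2630243388018077
yaw 0.2814523438348979 0.28832992214649283
centre [0.5182723  0.01301071 0.016     ]
[ 0.53062055 -0.0096903   0.064     ] 0.06953002081188175 0.12200083499464115
grip tip [0.58001639 0.13460286 0.16      ]
[0.48821006 0.02268283 0.036     ] [ 0.51154001 -0.06296014  0.036     ] [ 0.57058952 -0.07885029  0.05      ]
[[-1.000e-03 -9.475e-01 -3.198e-01  8.310e-02]
 [ 1.000e+00 -6.000e-04 -1.300e-03  1.000e-04]
 [ 1.000e-03 -3.198e-01  9.475e-01 -1.172e-01]
 [ 0.000e+00  0.000e+00  0.000e+00  1.000e+00]]
```

```bash
cat >> h.py <<'E'
from scipy.spatial.transform import Rotation as Ro
def qdown(yaw):  # tool x along yaw heading, z down
    x=np.array([np.cos(yaw),np.sin(yaw),0]);z=np.array([0,0,-1.]);y=np.cross(z,x)
    return Ro.from_matrix(np.c_[x,y,z]).as_quat()
def snap(tag):
    s=r.read_state();T=wristT(s);p,d=optics.get_image('wrist')
    cv2.imwrite(f'pics/{tag}.png',p[:,:,::-1]);np.savez(f'{tag}.npz',p=p,d=d,T=T)
    return p,d,T
E
python3 - <<'E'
from h import *
s=r.read_state();print(s['eef_rot'],Ro.from_quat(s['eef_rot']).as_matrix().round(2).tolist())
yaw=.284
c,sn=np.cos(yaw),np.sin(yaw)
o=np.array([0.5183,0.013])+.0187*np.array([c,sn]); print(o)
J=lambda x,y,z:np.r_[o+np.array([c*x-sn*y,sn*x+c*y]),z]
for yw in (yaw,yaw+np.pi):
  q=qdown(yw)
  for P in [J(-.04,-.01,.33),J(-.06,-.01,.33),J(-.12,-.03,.15),J(-.12,-.03,.055),J(-.03,-.03,.055),J(.075,.13,.155),J(.075,.04,.155)]:
    k=r.solve_ik(P,q); print(yw,P.round(3),None if k is None else np.round(k,2))
q=qdown(yaw+np.pi)
r.reach(J(-.05,0,.33),q)
p,d,T=snap('w1'); print(r.read_state()['time_s'],optics.camera_model('wrist')['K'])
E
```

```text
[ 9.83592132e-01  1.80405368e-01 -9.55143632e-06 -6.49139243e-04] [[0.93, 0.35, -0.0], [0.35, -0.93, 0.0], [0.0, -0.0, -1.0]]
[0.53625092 0.0182397 ]
0.284 [ 0.501 -0.003  0.33 ] [-0.16  0.25  1.45 -0.    1.44  1.13]
0.284 [ 0.481 -0.008  0.33 ] [-0.18  0.21  1.5  -0.    1.43  1.11]
0.284 [ 0.429 -0.044  0.15 ] [-0.28  0.3   1.92 -0.    0.92  1.01]
0.284 [ 0.429 -0.044  0.055] [-0.28  0.47  2.01 -0.    0.65  1.01]
0.284 [ 0.516 -0.019  0.055] [-0.19  0.58  1.78 -0.    0.78  1.1 ]
0.284 [0.572 0.164 0.155] [ 0.15  0.56  1.46 -0.    1.12  1.44]
0.284 [0.597 0.078 0.155] [ 0.    0.57  1.44 -0.    1.13  1.29]
3.425592653589793 [ 0.501 -0.003  0.33 ] [-0.16  0.25  1.45 -0.    1.44 -2.01]
3.425592653589793 [ 0.481 -0.008  0.33 ] [-0.18  0.21  1.5  -0.    1.43 -2.03]
3.425592653589793 [ 0.429 -0.044  0.15 ] [-0.28  0.3   1.92 -0.    0.92 -2.14]
3.425592653589793 [ 0.429 -0.044  0.055] [-0.28  0.47  2.01 -0.    0.65 -2.14]
3.425592653589793 [ 0.516 -0.019  0.055] [-0.19  0.58  1.78 -0.    0.78 -2.04]
3.425592653589793 [0.572 0.164 0.155] [ 0.15  0.56  1.46 -0.    1.12 -1.7 ]
3.425592653589793 [0.597 0.078 0.155] [ 0.    0.57  1.44 -0.    1.13 -1.85]
2.25 [[300.65980242   0.         273.56768402]
 [  0.         300.65980242 211.95416036]
 [  0.           0.           1.        ]]
```

View pics/w1.png

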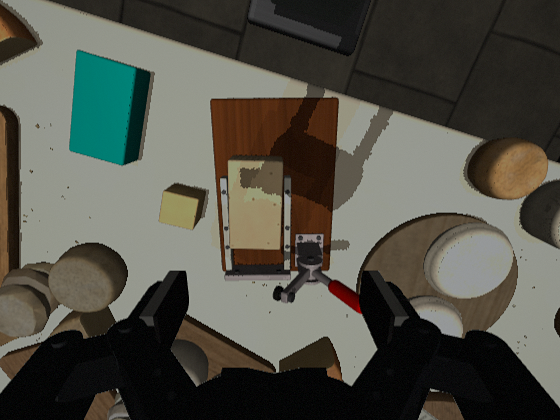

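The wrist view shows the whole jig upside down: base corners at about (211,99) and (338,98), slab top at (228–283,160–250), stop near row 275, and the red grip near (345,295). I'll zoom in for exact corners.

Run:
```python
from h import *
p=np.load('w1.npz')['p']
c=p[90:320,200:380]
cv2.imwrite('pics/w1crop.png',cv2.resize(c[:,:,::-1],(468,598),interpolation=cv2.INTER_CUBIC))
cv2.imwrite('pics/w1b.png',cv2.resize(p[220:320,200:380][:,:,::-1],None,fx=4.4,fy=4.4,interpolation=cv2.INTER_CUBIC))
```

```text
(no output)
```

View pics/w1crop.png

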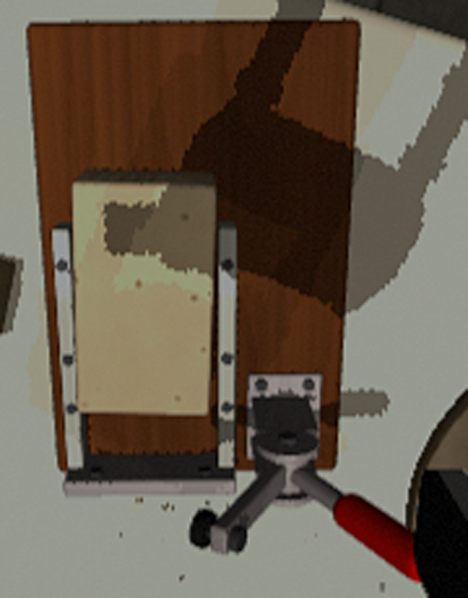

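View pics/w1b.png

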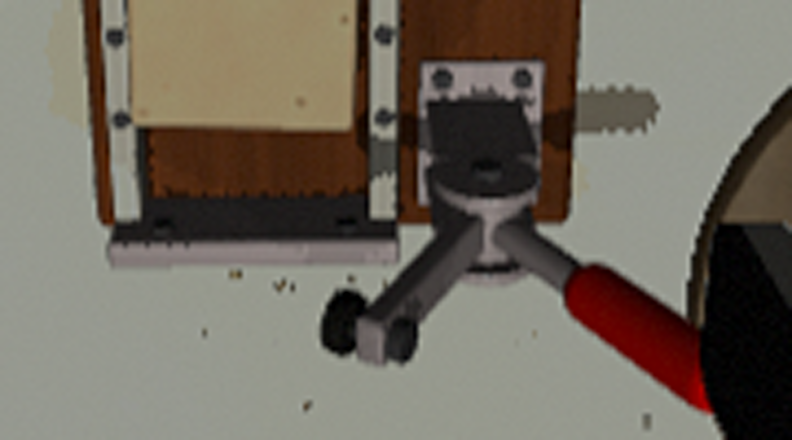

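Run:
```python
from h import *
T=np.load('w1.npz')['T']
f=lambda a,b,z:world('wrist',200+(a+.5)/2.6-.5,90+(b+.5)/2.6-.5,z,T)
g=lambda a,b,z:world('wrist',200+(a+.5)/4.4-.5,220+(b+.5)/4.4-.5,z,T)
P=dict(NR=f(28,22,.016),NL=f(359,22,.016),gRo=f(52,227,.036),gRi=f(70,227,.036),gLi=f(219,224,.036),gLo=f(237,224,.036),
 gRfar=g(130,218,.036),gLfar=g(383,218,.036),sNR=f(72,181,.064),sNL=f(215,186,.064),sFL=f(208,415,.064),sFR=f(78,413,.064),
 stR=g(112,240,.05),stL=g(398,238,.05),FR=g(100,220,.016),FL=g(567,220,.016))
x=P['NL']-P['NR'];print('yaw base near',np.arctan2(-x[0],x[1]))
for a,b in [('NR','FR'),('NL','FL'),('gRi','gRfar'),('sNL','sFL'),('sNR','sFR')]:
    x=P[b]-P[a];print(a,b,np.arctan2(x[1],x[0]),np.linalg.norm(x))
yaw=.284;c,s=np.cos(yaw),np.sin(yaw);o=np.array([.53625,.01824])
for k,v in P.items():
    d=v[:2]-o;print(k,v.round(4),'jig',(1e3*np.array([c*d[0]+s*d[1],-s*d[0]+c*d[1]])).round(1))
```

```text
yaw base near 0.2815605607163139
NR FR 0.28865223959186365 0.2594503077492368
NL FL 0.29168608956400016 0.259551106261112
gRi gRfar 0.25894174239329537 0.14422802761912498
sNL sFL 0.26025918180983837 0.12339851837311597
sNR sFR 0.2585295809492114 0.12463323292153221
NR [ 0.4181 -0.1044  0.016 ] jig [-147.8  -84.7]
NL [0.3707 0.0597 0.016 ] jig [-147.4   86.2]
gRo [ 0.5145 -0.0663  0.036 ] jig [-44.6 -75.1]
gRi [ 0.5118 -0.0571  0.036 ] jig [-44.5 -65.4]
gLi [0.4882 0.0189 0.036 ] jig [-46.   14.1]
gLo [0.4855 0.0281 0.036 ] jig [-45.9  23.7]
gRfar [ 0.6513 -0.0201  0.036 ] jig [ 99.6 -69.1]
gLfar [0.6267 0.065  0.036 ] jig [99.9 19.5]
sNR [ 0.4824 -0.0588  0.064 ] jig [-73.3 -58.9]
sNL [0.4654 0.009  0.064 ] jig [-70.6  11. ]
sFL [0.5846 0.0407 0.064 ] jig [52.7  8.1]
sFR [ 0.6029 -0.0269  0.064 ] jig [ 51.3 -62. ]
stR [ 0.653 -0.024  0.05 ] jig [100.2 -73.3]
stL [0.6252 0.0693 0.05  ] jig [99.7 24.1]
FR [ 0.6668 -0.0306  0.016 ] jig [111.7 -83.5]
FL [0.6192 0.1343 0.016 ] jig [112.2  88.2]
```

```bash
cat >> h.py <<'E'
yaw=.283;o=np.array([.53625,.01824]);c,sn=np.cos(yaw),np.sin(yaw)
J=lambda x,y,z:np.r_[o+np.array([c*x-sn*y,sn*x+c*y]),z]
def toJ(P):
    d=np.asarray(P)[:2]-o;return (1e3*np.r_[c*d[0]+sn*d[1],-sn*d[0]+c*d[1],P[2]]).round(1)
Q=qdown(yaw+np.pi)
E
python3 - <<'E'
from h import *
command_gripper(0.0)
r.reach(J(-.125,-.026,.15),Q)
r.move_straight(J(-.125,-.026,.055),speed=.1)
print(r.move_straight(J(-.095,-.026,.055),speed=.06,max_force=15))
hit=r.move_straight(J(-.015,-.027,.055),speed=.04,max_force=15)
s=r.read_state();print(hit,toJ(s['eef_pos']),s['eef_pos'],s['contact_force'],s['time_s'],s['grip_width'])
E
```

```text
False
True [-35.6 -26.5  54.4] [ 0.50950483 -0.01715792  0.05440712] [ 1.21507874  0.19840899 -0.17133143] 6.9583 -0.0005058516033128718
```

Run:
```python
from h import *
hit=r.move_straight(J(-.025,-.027,.055),speed=.02,max_force=15)
s=r.read_state();print(hit,toJ(s['eef_pos']),s['contact_force'],s['time_s'])
r.move_straight(J(-.080,-.027,.055),speed=.1)
r.move_straight(J(-.11,-.02,.33),speed=.3)
p,d,T=snap('w2');print(r.read_state()['time_s'])
cv2.imwrite('pics/w2b.png',cv2.resize(p[100:310,170:400][:,:,::-1],None,fx=2.8,fy=2.8,interpolation=cv2.INTER_CUBIC))
```

```text
True [-35.6 -26.1  53.9] [ 0.3416646   0.06169009 -0.76239166] 7.2833
9.0
```

View pics/w2b.png

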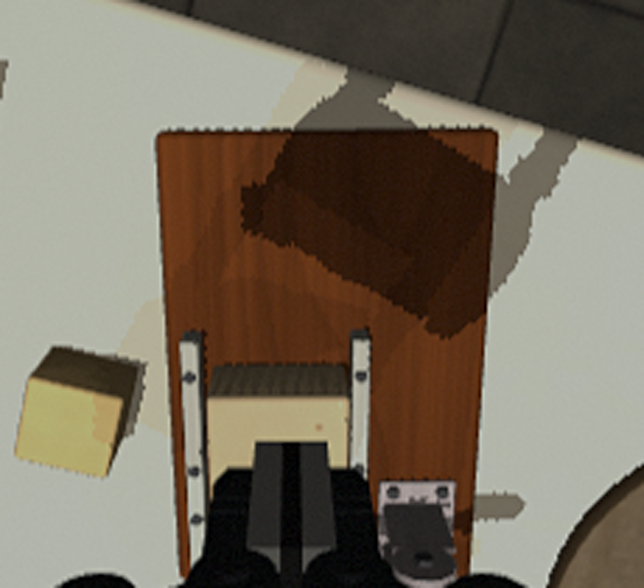

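Run:
```python
from h import *
T=np.load('w2.npz')['T']
f=lambda a,b,z:toJ(world('wrist',170+(a+.5)/2.8-.5,100+(b+.5)/2.8-.5,z,T))
print('slab near edge',f(207,398,.064),f(349,396,.064),'guide',f(180,343,.036),f(203,343,.036),f(352,341,.036),'base',f(158,133,.016))
r.move_straight(J(.0,.165,.33),speed=.3)
snap('w3')
p,d=optics.get_image('top');cv2.imwrite('pics/top1.png',cv2.resize(p[155:260,230:370][:,:,::-1],None,fx=5,fy=5,interpolation=cv2.INTER_CUBIC))
print(r.read_state()['time_s'])
```

```text
slab near edge [-23.7 -59.5  64. ] [-24.6  10.6  64. ] guide [-42.5 -75.4  36. ] [-42.5 -63.5  36. ] [-43.5  13.7  36. ] base [-147.4  -84.7   16. ]
9.9667
```

View pics/w3.png

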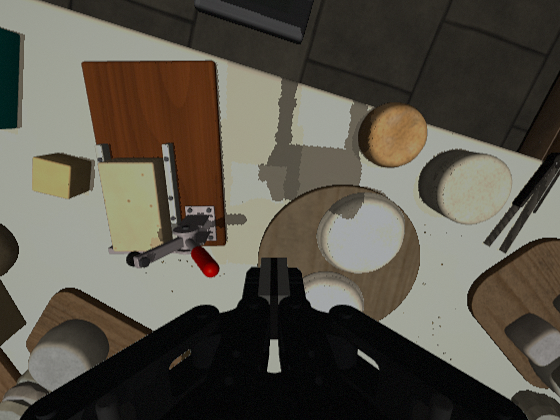

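View pics/top1.png

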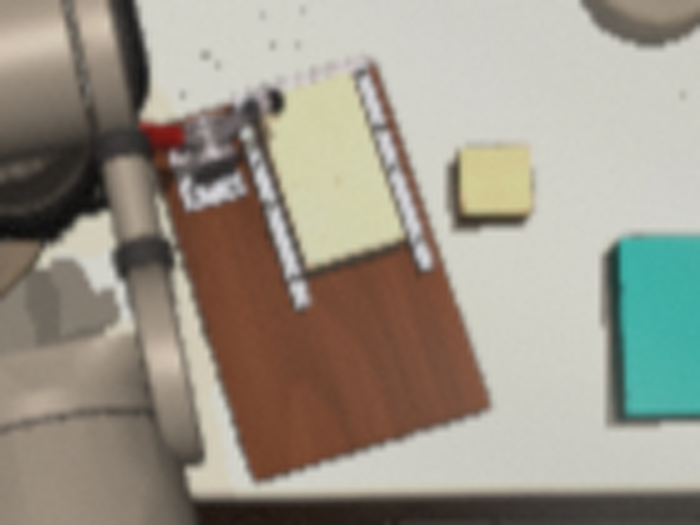

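The wrist view shows the slab's near edge at jig x -24 mm, which is the home value. In both views its far end meets the stop with no gap ((130,250) in the wrist view). The red grip's tip is at (210,268). Next is the clamp.

Run:
```python
from h import *
T=np.load('w3.npz')['T']
print('tip',toJ(world('wrist',212,269,.165,T)))
r.move_straight(J(.075,.165,.33),speed=.3)
r.move_straight(J(.075,.165,.155),speed=.2)
hit=r.move_straight(J(.075,.060,.155),speed=.08,max_force=30)
s=r.read_state();print(hit,toJ(s['eef_pos']),s['contact_force'],s['time_s'])
if not hit:
    hit=r.move_straight(J(.075,.042,.155),speed=.08,max_force=30)
    s=r.read_state();print(hit,toJ(s['eef_pos']),s['contact_force'],s['time_s'])
```

```text
tip [ 73.5 100.3 165. ]
True [ 75.5 113.  157.5] [-2.25199132  5.48613363  5.34618828] 12.15
```

Run:
```python
from h import *
snap('w4')
p,d=optics.get_image('scene');cv2.imwrite('pics/s4.png',cv2.resize(p[150:270,220:380][:,:,::-1],None,fx=4.5,fy=4.5,interpolation=cv2.INTER_CUBIC))
s=r.read_state();print(toJ(s['eef_pos']),s['contact_force'],s['torque'],s['time_s'])
```

```text
[ 75.5 114.  157. ] [-2.35596412  5.6204909   5.85749138] [0.6736349  0.28634412 0.01954137] 12.25
```

View pics/w4.png

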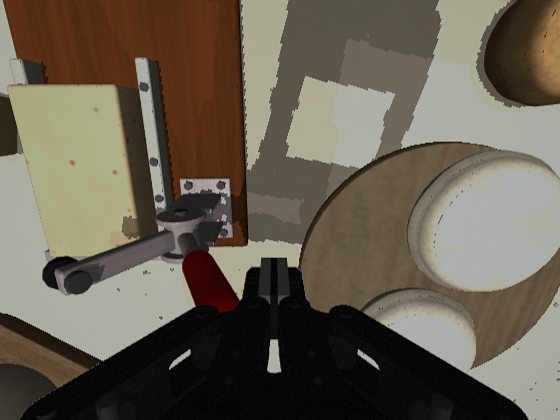

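View pics/s4.png

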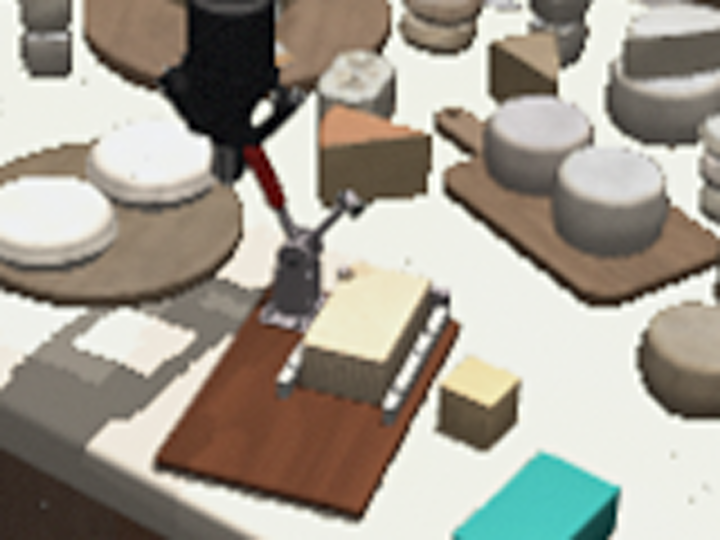

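The gripper's flared linkage, at around (230,300), is over the handle's top and causing the upward force. I'll back off, turn the tool a quarter turn so the narrow side of the fingers faces the handle, and push a little higher.

Run:
```python
from h import *
r.move_straight(J(.075,.165,.165),speed=.15)
q=qdown(yaw+np.pi/2)
print(np.round(r.solve_ik(J(.075,.15,.165),q),2))
r.reach(J(.075,.150,.165),q)
s=r.read_state();print(toJ(s['eef_pos']),s['contact_force'],s['time_s'])
for y in (.11,.09,.075,.06,.045):
    hit=r.move_straight(J(.075,y,.165),speed=.06,max_force=25)
    s=r.read_state();print(y,hit,toJ(s['eef_pos']),s['contact_force'].round(1) if hasattr(s['contact_force'],'round') else s['contact_force'],s['time_s'])
    if hit: break
snap('w5')
```

```text
[ 0.18  0.55  1.45 -0.    1.14 -0.1 ]
[ 75.  149.5 164.9] [ 0.94791205  0.26849629 -0.08599657] 14.125
0.11 False [ 75.3 110.1 165.5] [-1.7  5.8  1.5] 14.9417
0.09 False [ 75.2  89.7 165.1] [-0.8  3.3  3.1] 15.425
0.075 False [ 74.8  74.3 164.6] [-0.5  0.4 -0.2] 15.825
0.06 False [ 74.9  59.4 165. ] [-0.3  0.1  0.1] 16.225
0.045 False [ 75.   44.5 165. ] [-0.   1.  -0.3] 16.625
```

View pics/w5.png

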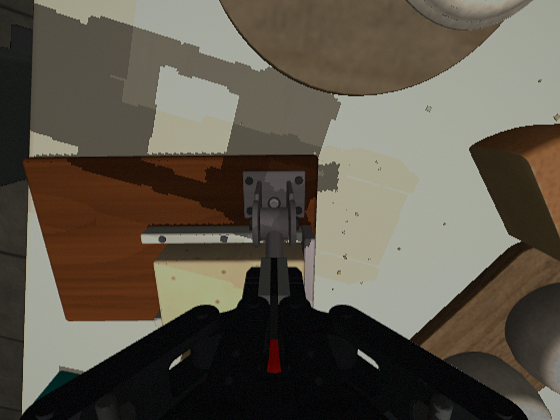

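The handle has snapped over; its red tip now lies beyond the fingers at (273,355). I'll retract to the left and inspect.

Run:
```python
from h import *
r.move_straight(J(.075,.13,.17),speed=.2)
r.move_straight(J(.075,.15,.33),speed=.25)
r.reach(J(-.10,.11,.33),Q)
p,d,T=snap('w6')
cv2.imwrite('pics/w6b.png',cv2.resize(p[60:300,60:330][:,:,::-1],None,fx=2.4,fy=2.4,interpolation=cv2.INTER_CUBIC))
p,d=optics.get_image('scene');cv2.imwrite('pics/s6.png',cv2.resize(p[150:290,180:400][:,:,::-1],None,fx=3.6,fy=3.6,interpolation=cv2.INTER_CUBIC))
p,d=optics.get_image('top');cv2.imwrite('pics/top6.png',p[:,:,::-1])
s=r.read_state();print(s['contact_force'],s['time_s'])
```

```text
[ 0.37083994  0.17024392 -0.71729479] 19.7
```

View pics/w6b.png

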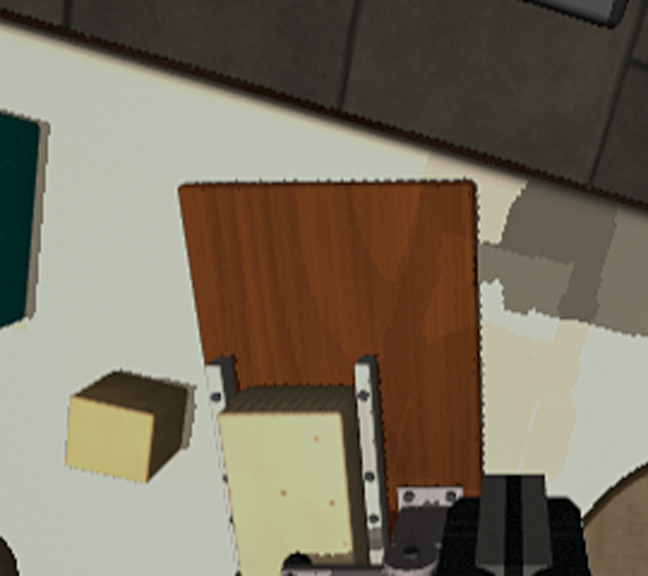

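View pics/s6.png

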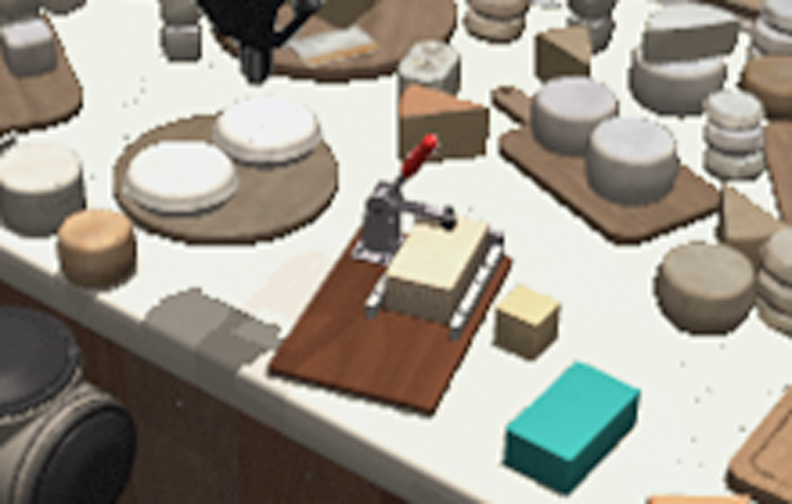

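View pics/top6.png

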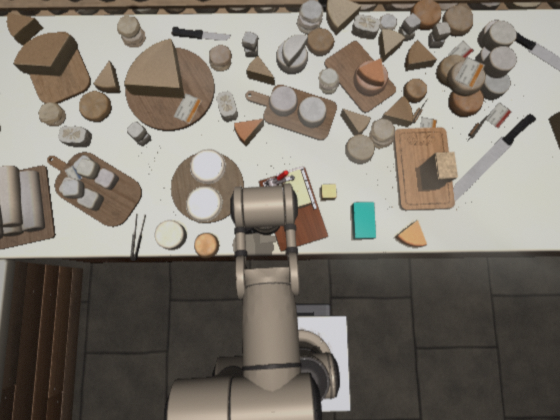

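Run:
```python
from h import *
T=np.load('w6.npz')['T']
f=lambda a,b,z:toJ(world('wrist',60+(a+.5)/2.4-.5,60+(b+.5)/2.4-.5,z,T))
print(f(221,414,.064),f(346,412,.064),'guide',f(213,365,.036),'base',f(180,185,.016))
r.finish_job()
```

```text
[-23.5 -57.1  64. ] [-24.6  14.5  64. ] guide [-43.7 -70.   36. ] base [-147.3  -83.1   16. ]
the job is handed in; nothing more can be done
```

The slab is home against the stop and the toggle clamp is shut on it. I handed the job in just after 19.7 s on the robot's clock, with the arm clear of everything.

- **Slab:** I pushed its near end with closed fingers until they met the stop, then pressed once more without it moving. After clamping, the near edge measured jig x -24 mm, which is the home value to about 1 mm. The top view taken before clamping shows no gap at the stop.
- **Clamp:** My first push stopped at its 30 N limit because the gripper's linkage came down on the handle's top. The steady reading afterwards was about 8 N. I backed off, turned the tool a quarter turn and pushed again, reading about 6 N at most between steps. The handle then snapped over. In the pictures it leans over the channel, with the arm level and the pad on the slab near the stop end.
- **Other cheeses and tongs:** From the before and after pictures, they and the turquoise look-alike are where they were. I did not measure each one.
- **Disagreement:** My measured channel centre was 3 to 4 mm off the stated y of -30 mm, a bit more than the 2 mm calibration error. I pushed along the measured line.
- **Not measured:** I judged the clamp's final angle and the pad contact from the pictures only.

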